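Put the bar sharpening stone away in the bench box's hidden drawer

TASK

Press the round wooden pad on top of the bench box until its hidden drawer springs open, then lay the long bar-shaped sharpening stone flat on the drawer's floor and let go, leaving the drawer open. The round puck stone is not wanted, and the glass cloche must stay standing where it is.

Things in the scene. Friction and masses are not known exactly. Their poses are not given: they have to be found in the camera images.
- press_pad (a point): Top centre of the round wooden push pad (32 mm across, 12 mm proud) on a fixed wooden box 200 deep, 220 wide, 77 high. x: from box front (facing the robot) to back, y: left, z: up. It is 45 mm behind the front, 55 mm left of the middle. Sprung, 10 mm travel straight down, 1 to 5 N; frees the drawer after 7 mm. 120 mm high plant labels stand at the box's back, 135 mm behind the pad.
- tray (a point): Point on the hidden drawer's floor; moves with the drawer. Drawer front: flush, no handle. Once freed it springs out 135 mm along this point's -x in about 1 s and stays. Then this is the middle of the open floor, 123 mm (x) by 164 mm (y), 10 mm above the bench; front wall 52, side walls 37 mm above the floor; the box's top begins 61 mm behind, 77 mm above the bench. Axes as press_pad.
- stone (a point): Centre of the loose grey bar-shaped sharpening stone, 100 mm long (x), 26 wide (y), 20 high (z), 0.13 kg, lying flat on the bench to the left or right of the box, centre 10 mm up. A round puck stone of the same grey, 68 mm across and 28 high, lies on the other side: not wanted.
- cloche: Loose clear glass cloche (bell with ball knob), 108 mm across, 140 mm high, standing left or right of the box, farther from the robot than the stones. Origin: centre of its underside, z up. Leave it alone.
Not all that is in view belongs to the job. Several things look just like the part that bears stone: the one meant starts farthest from the robot's base.

How it is judged:
By the outcome, as a careful person would: the job done as asked, in the order asked, and still so for the second after the job is handed in, with the robot touching nothing.
It also fails if it takes over 53 s, if anything falls off the work surface, if the arm or the gripper's body presses on something with over 40 N, if the wrist force passes 120 N, or if a joint passes its speed limit or range.

ROBOT

A 6-joint arm with a two-finger parallel gripper is mounted at the origin on the work surface. World frame = base frame: x ahead of the robot, y to its left, z up, the work surface at z = 0. Lengths are in m, angles in rad, forces in N, time in s.
With the tool pointing down it reaches from about 0.35 to 0.875 m from the base axis. Payload 4.2 kg.
Tool frame: the origin (TCP) lies at the very end of the fingers, on their centre line; the grasp point (between the pads) lies 19 mm behind it; z points along the fingers, y is the line along which they close (so a half turn about z gives the same grasp; the last joint's range is limited). The gripper opens to 85 mm and grips with 20 to 120 N. Pads are 22 mm wide; open, the fingers measure 114 mm over their backs; the gripper's body (76 mm by 85 mm) begins 54 mm behind the grasp point. The pads swing forward as they close: fully open they stand 13 mm farther back than shut.
Start: joints at [-0.929, 0.385, 0.008, 0, -1.194, -0.259], TCP at [0.233, -0.58, 0.231] pointing down, gripper open.
Joint ranges: [-3.14, 3.14], [-1.21, 2.06], [-1.07, 1.41], [-3.16, 2.05], [-2.99, -0.16], [-3.1, 3.1]. Speed limits (rad/s): [2.79, 2.79, 3.14, 3.14, 3.14, 3.14].

INTERFACE

Orientations are given as a rotation vector (axis times angle).
In Python, from rig import env, eyes, boxes_of, outline_of gives the robot as it stands. The module is installed in compiled form; this text tells all that it offers.
- The arm moves only by the shell command python3 -m pendant 'ROWS' [FORCE]. ROWS is JSON, a list of rows, each an object with "hand": the finger opening in cm, from 0 to 8.54; "slide": the shift along the tool's x, y, z in cm, a list of three; "yaw": the turn about the tool's z in rad. A call has 1 to 20 rows; each row shifts and turns the commanded pose from where the row before left it, along the tool's axes as they then stand; what a row does not reach is not made up. A row lasts 1/12 s, in which the tool goes at most 41.7 mm and 7.16 degrees, less where a joint would pass 70% of its speed; a pose out of reach is approached as far as the arm can. A call with a gripper value outside its range is refused whole. The fingers move at their own pace and stop on an object; FORCE is the grip in N (left out, the last holds). Time passes only in rows, so rows that do not move let the fingers close. It gives the time, the measured TCP pose, the force, the opening and the grip force at its end, in the units of the state.
- env.observe(): the state, without advancing time (a new reading comes with each control period).
- eyes.read_camera(name): name is "scene" or "top"; returns a dict with "frame" (420x560x3 uint8, red, green, blue), "fx", "fy", "cx", "cy" (pixels), "D" ([k1, k2, p1, p2, k3] as OpenCV has them; the pictures are not rectified), "origin" and "attitude" of the camera in the world. Camera axes: x right, y down, z forward; pixel columns grow to the right and rows downward; lengths in m; the calibration is good to about 2 mm. A picture is of the moment at which its call begins. There is no depth.
- env.hand_in(): hands the job in; it is judged then, once.
Trained networks look in a picture, given as the dict that the camera call returned (one of the last four; its "shot" number tells which), for a name from the list of things; names that differ only in an ending like _2 or _b are one class to them, and where a whole thing is asked for, a point or a joint stands for the part that bears it (a point fixed in the world has none). Each returns a list of dicts, best first, with "confidence" (0 to 1); they miss things now and then, are a little off and sometimes report something else, mostly with a low value. They report only what shows in the picture. A call takes as long as a camera call. They do not tell look-alikes from the thing itself.
- boxes_of(picture, label): "box" ([left, top, right, bottom] in pixels, round what is visible of it).
- outline_of(picture, label): "pixels" (420x560 bool, what is visible of it) and "box" ([left, top, right, bottom] in pixels, round what is visible of it).
The state is a dict: "clock": time; "q": joint angles; "joint_vel": joint speeds; "tau": joint torques, N m; "ee_pos": TCP position; "tcp_rot": TCP orientation; "ft_force": force on the tool from outside, world axes, zero at the start; "wrist_torque": the same for the moment, N m; "finger_gap": opening from 0.0 (shut) to 1.0 (fully open); "finger_force": force on a finger pad.
Only numpy, scipy, OpenCV 4.12 (cv2) and the standard library are available. Lean on these libraries where they do the work, as an engineer would, in place of code of your own. Each camera call takes 0.05 s, during which the arm holds its last target. There are 200 camera calls.

## Working session

There is one attempt and no reset: what is moved stays moved. The work goes in short steps, Python scripts to look and compute and a shell command to move; the robot and the scene stay as the last step left them, time stands still between calls to the robot, and variables do not carry over. Pictures are saved under pics/ and viewed, at most 10 in all, crops included, and the job is handed in when it is done.

```bash
mkdir -p pics
cat > h.py <<'E'
import numpy as np, cv2
from rig import env, eyes, boxes_of, outline_of
from scipy.spatial.transform import Rotation as R
def rot(p):
    a=np.array(p["attitude"],float)
    return a if a.shape==(3,3) else (R.from_rotvec(a).as_matrix() if a.size==3 else R.from_quat(a).as_matrix())
def K(p): return np.array([[p["fx"],0,p["cx"]],[0,p["fy"],p["cy"]],[0,0,1.]])
def ray(p,uv,z):
    n=cv2.undistortPoints(np.array(uv,float).reshape(-1,1,2),K(p),np.array(p["D"],float))[:,0]
    d=np.c_[n,np.ones(len(n))]@rot(p).T; o=np.array(p["origin"],float)
    return o+d*((z-o[2])/d[:,2])[:,None]
def proj(p,X):
    r=rot(p).T; o=np.array(p["origin"],float)
    return cv2.projectPoints(np.array(X,float).reshape(-1,1,3),cv2.Rodrigues(r)[0],-r@o,K(p),np.array(p["D"],float))[0][:,0]
def rect(p,m,z):
    c=max(cv2.findContours(m.astype(np.uint8),0,1)[0],key=cv2.contourArea)[:,0]
    w=ray(p,c,z)[:,:2]
    return cv2.minAreaRect((w*1000).astype(np.float32))
E
python3 - <<'E'
from h import *
for n in("scene","top"):
    p=eyes.read_camera(n); cv2.imwrite(f"pics/{n}0.png",p["frame"][:,:,::-1])
    print(n,p["origin"],p["attitude"],p["fx"])
    for l in("press_pad","tray","stone","cloche"):
        for o in outline_of(p,l)[:6]:
            print(l,round(o["confidence"],2),np.round(o["box"]),[np.round(v,1).tolist() if not np.isscalar(v) else round(v) for v in rect(p,o["pixels"],.02 if l=="stone" else (.089 if l=="press_pad" else .0))])
print(env.observe())
E
```

```text
scene [0.80565011 0.49215922 0.77316874] [-0.76537895 -2.64944238  0.99952358] 396.21084040781943
press_pad 0.47 [258. 250. 275. 264.] [[574.1, 88.7], [37.2, 29.0], 58]
stone 0.84 [291. 142. 312. 162.] [[275.7, -210.3], [114.7, 35.6], 20]
stone 0.79 [252. 122. 286. 135.] [[301.3, -347.7], [59.0, 104.2], 58]
stone 0.58 [219. 135. 234. 162.] [[451.1, -344.5], [116.1, 35.3], 37]
stone 0.56 [234. 163. 269. 183.] [[439.2, -212.2], [46.4, 107.5], 87]
cloche 0.73 [259. 368. 322. 420.] [[662.8, 316.6], [83.7, 109.9], 58]
top [0.27005836 0.02168955 1.43560459] [-2.13905607  2.16351763 -0.15094232] 456.12395234943176
tray 0.8 [244. 187. 309. 199.] [[533.6, 27.2], [15.6, 196.4], 5]
stone 0.85 [353. 206. 359. 239.] [[433.6, -217.6], [25.2, 98.0], 88]
stone 0.84 [382. 203. 414. 234.] [[444.0, -352.0], [97.3, 29.9], 37]
stone 0.65 [390. 248. 410. 280.] [[294.2, -355.9], [27.8, 99.8], 62]
stone 0.65 [350. 259. 358. 270.] [[301.4, -203.6], [24.6, 25.0], 13]
cloche 0.81 [160. 128. 198. 167.] [[686.5, 350.0], [128.3, 106.3], 45]
{'clock': 0.5, 'q': array([-9.29396348e-01,  3.84745603e-01,  7.84388918e-03, -2.69976515e-05,
       -1.19397952e+00, -2.58636184e-01]), 'joint_vel': array([ 0.00201479, -0.00018466,  0.00164415,  0.00212592, -0.00056594,
       -0.00033922]), 'tau': array([ 4.80840426e-04, -3.91690600e+01,  1.88442421e+01,  4.18703243e+00,
       -7.42666471e-04, -7.82959233e-06]), 'ee_pos': array([ 0.23346057, -0.57971685,  0.23125851]), 'tcp_rot': array([ 5.97562334e-01, -3.08422334e+00, -1.37241834e-04]), 'ft_force': array([ 0.23389415,  0.00277591, -0.42889967]), 'wrist_torque': array([ 0.05756924, -0.01820459,  0.06999619]), 'finger_force': 0.0, 'finger_gap': 1.002220864452847}
```

View pics/scene0.png

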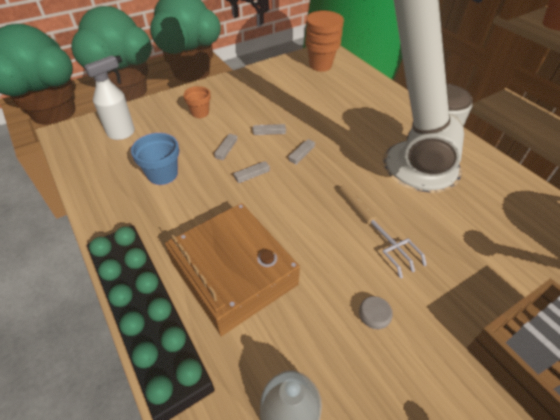

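View pics/top0.png

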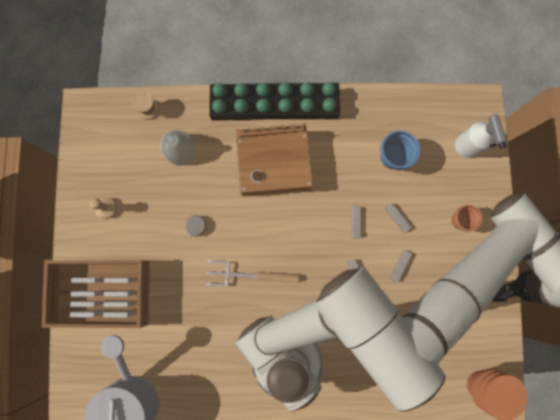

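The scene picture shows the box at about (235,265) with its pad at (267,257), and four bar stones right of the box. The puck is at (376,312) and the cloche at (290,400). In the top picture, the farthest bar is the one at (398,218). Next I'll zoom in on the box and fit the stone.

```bash
cat >> h.py <<'E'
def boxhull(p,x,y,a,L,W,z0,z1):
    c,s=np.cos(a),np.sin(a)
    P=[[x+c*i*L/2-s*j*W/2,y+s*i*L/2+c*j*W/2,z] for i in(-1,1) for j in(-1,1) for z in(z0,z1)]
    return cv2.convexHull(proj(p,P).astype(np.float32))
def fit(ps,ms,g,L,W,z0,z1):
    from scipy.optimize import minimize
    def f(v):
        t=0
        for p,m in zip(ps,ms):
            S=4; h=boxhull(p,*v[:2]/1000,v[2]/50,L,W,z0,z1)
            b=cv2.resize(m.astype(np.uint8),None,fx=S,fy=S,interpolation=cv2.INTER_NEAREST)
            q=np.zeros_like(b); cv2.fillConvexPoly(q,np.int32(np.round((h+.5)*S*16)),1,shift=4)
            t+=1-(q&b).sum()/(q|b).sum()
        return t
    r=minimize(f,[g[0]*1000,g[1]*1000,g[2]*50],method="Nelder-Mead",options=dict(initial_simplex=None,xatol=.1,fatol=1e-4))
    return r.x/[1000,1000,50],r.fun
E
python3 - <<'E'
from h import *
ps=[eyes.read_camera(n) for n in("scene","top")]
ms=[]
for p in ps:
    for o in outline_of(p,"stone"):
        c=ray(p,[np.argwhere(o["pixels"])[:,::-1].mean(0)],.01)[0]
        if np.hypot(c[0]-.447,c[1]+.348)<.03: ms.append(o["pixels"]);break
print(len(ms))
for s in ([0,1],[0],[1]): print(fit([ps[i] for i in s],[ms[i] for i in s],[.446,-.349,.65],.1,.026,0,.02))
im=[cv2.resize(ps[0]["frame"][195:335,155:310],None,fx=2.6,fy=2.6,interpolation=2),cv2.resize(ps[1]["frame"][110:210,225:325],None,fx=3.64,fy=3.64,interpolation=2)]
print([i.shape for i in im])
cv2.imwrite("pics/z.png",np.hstack([im[0][:364],im[1][:364]])[:,:,::-1])
for p in ps:
  for o in outline_of(p,"press_pad"): print(o["confidence"],o["box"])
print(ray(ps[0],[[267,257]],.089),ray(ps[1],[[258,176]],.089))
E
```

```text
2
(array([ 0.446227  , -0.35503963,  0.66818204]), np.float64(0.33198444234707836))
(array([ 0.44520852, -0.35842418,  0.67635458]), np.float64(0.19683085147002677))
(array([ 0.44633989, -0.35427124,  0.66439443]), np.float64(0.11975116640746497))
[(364, 403, 3), (364, 364, 3)]
0.56 [259.6, 251.1, 274.6, 265.4]
0.4 [251.4, 171.2, 261.5, 185.1]
[[0.5730906  0.09108414 0.089     ]] [[0.56693608 0.08234881 0.089     ]]
```

View pics/z.png

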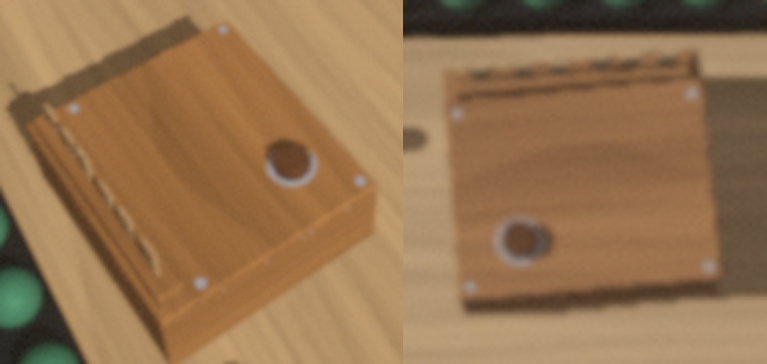

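Run:
```python
from h import *
ps=[eyes.read_camera(n) for n in("scene","top")]
T=lambda l:np.array(l)/3.64+[225,110]-.4
S=lambda l:np.array(l)/2.6+[155,195]-.3
t=ray(ps[1],T([[67,287],[305,267],[288,93],[54,114]]),.078)[:,:2]   # FL FR BR BL
s=ray(ps[0],S([[360,181],[223,30],[73,108],[200,284]]),.078)[:,:2]
for q in(t,s):
    f=q[0]-q[1]; g=q[3]-q[2]; d=q[3]-q[0]; e=q[2]-q[1]
    print(np.round(q,4).tolist(),np.round([np.linalg.norm(v) for v in(f,g,d,e)],4),"yaw",[np.arctan2(-f[0],f[1]),np.arctan2(-g[0],g[1]),np.arctan2(d[1],d[0]),np.arctan2(e[1],e[0])],"c",q.mean(0))
c=ray(ps[0],S([[375,183],[225,22]]),.077);print(c,np.linalg.norm(c[0]-c[1]))
c=ray(ps[1],T([[59,298],[314,280]]),.077);print(c,np.linalg.norm(c[0]-c[1]))
# pad: ring at z .078, top at .089
print(ray(ps[0],S([[290,160]]),.089),ray(ps[0],S([[292,164]]),.078),ray(ps[1],T([[521-403,241]]),.089),ray(ps[1],T([[521-403,241]]),.078))
```

```text
[[0.5314, 0.1284], [0.5461, -0.0699], [0.6968, -0.0587], [0.6806, 0.1396]] [0.1989 0.199  0.1496 0.151 ] yaw [np.float64(0.07412292183391445), np.float64(0.08136260487751969), np.float64(0.07498115529408672), np.float64(0.07423178129330561)] c [0.61371172 0.0348558 ]
[[0.5328, 0.1289], [0.5482, -0.0696], [0.6969, -0.0594], [0.6826, 0.1407]] [0.1991 0.2006 0.1502 0.1491] yaw [np.float64(0.0774070016748329), np.float64(0.07171921516453299), np.float64(0.07874780917918088), np.float64(0.06887200959547678)] c [0.61514593 0.03513893]
[[ 0.52335337  0.13627004  0.077     ]
 [ 0.54168169 -0.07798456  0.077     ]] 0.21503712123912339
[[ 0.52235688  0.13517921  0.077     ]
 [ 0.53521203 -0.07727844  0.077     ]] 0.21284621439571058
[[0.57344783 0.08863427 0.089     ]] [[0.57034893 0.08631185 0.078     ]] [[0.56756068 0.08531026 0.089     ]] [[0.56999089 0.08582996 0.078     ]]
```

```bash
cat > go.py <<'E'
import sys
from h import *
x,y,z,h=map(float,sys.argv[1:5])
s=env.observe(); M=R.from_rotvec(s["tcp_rot"])
d=M.inv().apply(np.array([x,y,z])-s["ee_pos"])*100
X=M.as_matrix()[:,0]; cur=np.arctan2(X[1],X[0])
dy=(h-cur+np.pi/2)%np.pi-np.pi/2
print("slide cm",d.round(2),"yaw",round(-dy,3),"heading",round(cur,3),"pos",s["ee_pos"].round(4),"F",s["ft_force"].round(1),"gap",round(s["finger_gap"],3),"ff",s["finger_force"],"t",s["clock"],"tilt",M.as_matrix()[:,2].round(3))
E
python3 -m pendant '[{"hand":0,"slide":[-2.8,2.46,0.4],"yaw":0},{"hand":0,"slide":[-2.8,2.46,0.4],"yaw":0},{"hand":0,"slide":[-2.8,2.46,0.4],"yaw":0},{"hand":0,"slide":[-2.8,2.46,0.4],"yaw":0},{"hand":0,"slide":[-2.8,2.46,0.4],"yaw":0},{"hand":0,"slide":[-2.8,2.46,0.4],"yaw":0},{"hand":0,"slide":[-2.8,2.46,0.4],"yaw":0},{"hand":0,"slide":[-2.8,2.46,0.4],"yaw":0},{"hand":0,"slide":[-2.8,2.46,0.4],"yaw":0},{"hand":0,"slide":[-2.8,2.46,0.4],"yaw":0},{"hand":0,"slide":[-2.8,2.46,0.4],"yaw":0},{"hand":0,"slide":[-2.8,2.46,0.4],"yaw":0},{"hand":0,"slide":[-2.8,2.46,0.4],"yaw":0},{"hand":0,"slide":[-2.8,2.46,0.4],"yaw":0},{"hand":0,"slide":[-2.8,2.46,0.4],"yaw":0},{"hand":0,"slide":[-2.8,2.46,0.4],"yaw":0},{"hand":0,"slide":[-2.8,2.46,0.4],"yaw":0},{"hand":0,"slide":[-2.8,2.46,0.4],"yaw":0},{"hand":0,"slide":[-2.8,2.46,0.4],"yaw":0},{"hand":0,"slide":[-2.8,2.46,0.4],"yaw":0}]'
python3 go.py .5705 .0869 .1 .0755
```

```text
clock: 2.57
ee_pos: [0.5698, 0.0877, 0.1514]
tcp_rot: [-0.598, 3.084, -0.0]
ft_force: [0.5, 0.0, 0.3]
finger_gap: -0.002
finger_force: 0.0
slide cm [-0.03 -0.1   5.14] yaw 0.308 heading -2.758 pos [0.5698 0.0877 0.1514] F [0.5 0.  0.3] gap -0.002 ff 0.0 t 2.5667 tilt [ 0.001  0.    -1.   ]
```

```bash
python3 -m pendant '[{"hand":0,"slide":[-0.03,-0.1,2.5],"yaw":0},{"hand":0,"slide":[0,0,2.5],"yaw":0},{"hand":0,"slide":[0,0,0.8],"yaw":0},{"hand":0,"slide":[0,0,0.3],"yaw":0},{"hand":0,"slide":[0,0,0.3],"yaw":0},{"hand":0,"slide":[0,0,0.3],"yaw":0},{"hand":0,"slide":[0,0,0.2],"yaw":0},{"hand":0,"slide":[0,0,0.15],"yaw":0},{"hand":0,"slide":[0,0,0],"yaw":0}]'
```

```text
clock: 3.32
ee_pos: [0.5702, 0.0847, 0.0817]
tcp_rot: [-0.597, 3.083, -0.0]
ft_force: [-1.7, -0.9, 4.1]
finger_gap: 0.003
finger_force: 1.8
```

```bash
python3 -m pendant '[{"hand":0,"slide":[0,0,0.1],"yaw":0},{"hand":0,"slide":[0,0,0.05],"yaw":0},{"hand":0,"slide":[0,0,0],"yaw":0},{"hand":0,"slide":[0,0,-2],"yaw":0},{"hand":0,"slide":[0,0,-4],"yaw":0},{"hand":0,"slide":[0,0,-4],"yaw":0},{"hand":0,"slide":[0,0,-2],"yaw":0}]'
python3 - <<'E'
from h import *
p=eyes.read_camera("scene"); cv2.imwrite("pics/s1.png",p["frame"][:,:,::-1])
for o in outline_of(p,"tray")[:3]: print(o["confidence"],o["box"])
E
python3 go.py .4461 -.3547 .2 .666
```

```text
clock: 3.9
ee_pos: [0.5724, 0.0859, 0.2041]
tcp_rot: [-0.597, 3.075, 0.001]
ft_force: [0.8, -0.2, 0.8]
finger_gap: -0.007
finger_force: 0.0
0.62 [254.1, 185.6, 345.7, 269.6]
slide cm [ 28.26 -36.15   0.09] yaw -0.283 heading -2.758 pos [0.5729 0.0863 0.2041] F [-0.2  0.3 -0.8] gap 0.002 ff 0.0 t 4.0 tilt [ 0.011  0.004 -1.   ]
```

View pics/s1.png

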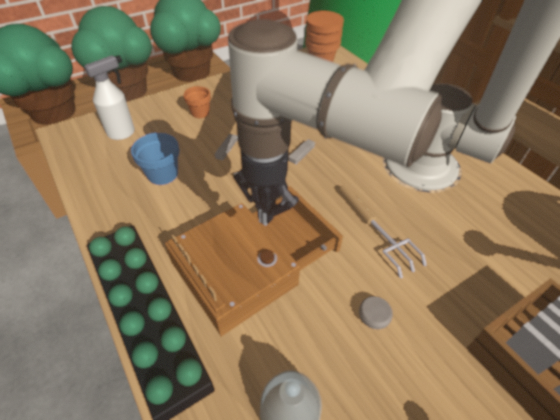

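The drawer is open, with its front corner at (340,238). Next is the stone.

```bash
python3 -m pendant '[{"hand":6,"slide":[2.36,-3.01,0],"yaw":0},{"hand":6,"slide":[2.36,-3.01,0],"yaw":0},{"hand":6,"slide":[2.36,-3.01,0],"yaw":0},{"hand":6,"slide":[2.36,-3.01,0],"yaw":0},{"hand":6,"slide":[2.36,-3.01,0],"yaw":0},{"hand":6,"slide":[2.36,-3.01,0],"yaw":0},{"hand":6,"slide":[2.36,-3.01,0],"yaw":0},{"hand":6,"slide":[2.36,-3.01,0],"yaw":0},{"hand":6,"slide":[2.36,-3.01,0],"yaw":0},{"hand":6,"slide":[2.36,-3.01,0],"yaw":0},{"hand":6,"slide":[2.36,-3.01,0],"yaw":0},{"hand":6,"slide":[2.36,-3.01,0],"yaw":0},{"hand":6,"slide":[0,0,2],"yaw":-0.095},{"hand":6,"slide":[0,0,3],"yaw":-0.095},{"hand":6,"slide":[0,0,2],"yaw":-0.093},{"hand":6,"slide":[0,0,0],"yaw":0},{"hand":6,"slide":[0,0,0],"yaw":0}]'
python3 go.py .4461 -.3547 .06 .666
python3 - <<'E'
from h import *
for n in("top","scene"):
    p=eyes.read_camera(n)
    for o in outline_of(p,"stone"): print(n,round(o["confidence"],2),np.round(o["box"]),rect(p,o["pixels"],.02))
    if n=="top":
        for o in outline_of(p,"tray"): print(n,"tray",round(o["confidence"],2),np.round(o["box"]),rect(p,o["pixels"],.05))
        q=p["frame"][120:280,220:430]
    else: q2=p["frame"][90:210,200:330]
c=np.vstack([cv2.resize(q,(525,400),interpolation=2)]); d=cv2.resize(q2,(275,254)); d=np.vstack([d,np.zeros((146,275,3),np.uint8)])
cv2.imwrite("pics/s2.png",np.hstack([c,d])[:,:,::-1])
E
```

```text
clock: 5.42
ee_pos: [0.4415, -0.3556, 0.1276]
tcp_rot: [1.022, -2.968, -0.004]
ft_force: [-0.0, 0.0, 0.0]
finger_gap: 0.699
finger_force: 0.0
slide cm [-0.43 -0.24  6.76] yaw -0.003 heading -2.478 pos [ 0.4415 -0.3556  0.1276] F [-0.  0.  0.] gap 0.699 ff 0.0 t 5.4167 tilt [-0.003  0.001 -1.   ]
top 0.83 [391. 249. 410. 280.] ((294.82452392578125, -356.1236877441406), (26.912946701049805, 98.31404876708984), 62.49435806274414)
top 0.69 [391. 206. 411. 233.] ((459.0855712890625, -340.058837890625), (43.12562561035156, 28.86717987060547), 36.853797912597656)
top tray 0.58 [243. 188. 315. 238.] ((461.2239685058594, 22.84642791748047), (144.72650146484375, 196.5884246826172), 4.556194305419922)
scene 0.8 [235. 164. 266. 184.] ((441.05810546875, -211.58670043945312), (41.31621551513672, 105.69146728515625), 88.959228515625)
scene 0.79 [289. 142. 312. 164.] ((276.6063232421875, -212.33932495117188), (115.29290771484375, 40.24986267089844), 22.494138717651367)
scene 0.76 [254. 122. 285. 134.] ((302.4936218261719, -345.47650146484375), (53.96059036254883, 98.536865234375), 58.40204620361328)
scene 0.67 [216. 135. 234. 161.] ((452.2797546386719, -343.327880859375), (110.88397979736328, 31.11334800720215), 37.55951690673828)
```

View pics/s2.png

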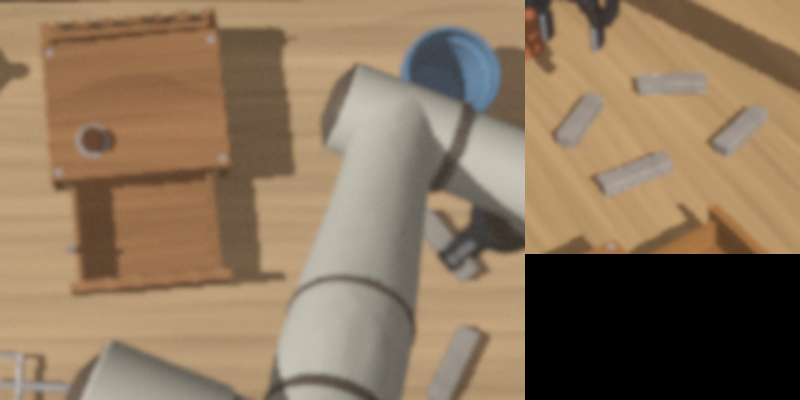

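The top crop shows the drawer fully open. The gripper is over the chosen stone at crop (455,243). Descending now.

```bash
python3 -m pendant '[{"hand":6,"slide":[-0.43,-0.24,3],"yaw":0},{"hand":6,"slide":[0,0,3],"yaw":0},{"hand":6,"slide":[0,0,2.5],"yaw":0},{"hand":6,"slide":[0,0,1],"yaw":0},{"hand":6,"slide":[0,0,0],"yaw":0},{"hand":6,"slide":[0,0,0],"yaw":0}]'; python3 go.py .4461 -.3547 .004 .666
```

```text
clock: 6.17
ee_pos: [0.4477, -0.3554, 0.0352]
tcp_rot: [-1.027, 2.968, -0.002]
ft_force: [1.1, -0.2, 0.5]
finger_gap: 0.702
finger_force: 0.0
slide cm [0.08 0.16 3.12] yaw 0.0 heading -2.475 pos [ 0.4477 -0.3554  0.0352] F [ 1.1 -0.2  0.5] gap 0.702 ff 0.0 t 6.1667 tilt [ 0.001 -0.001 -1.   ]
```

```bash
python3 -m pendant '[{"hand":6,"slide":[0.08,0.16,1.5],"yaw":0},{"hand":6,"slide":[0,0,1],"yaw":0},{"hand":6,"slide":[0,0,0.5],"yaw":0},{"hand":6,"slide":[0,0,0.1],"yaw":0},{"hand":6,"slide":[0,0,0],"yaw":0},{"hand":1.5,"slide":[0,0,0],"yaw":0},{"hand":1.5,"slide":[0,0,0],"yaw":0},{"hand":1.5,"slide":[0,0,0],"yaw":0},{"hand":1.5,"slide":[0,0,0],"yaw":0},{"hand":1.5,"slide":[0,0,0],"yaw":0},{"hand":1.5,"slide":[0,0,0],"yaw":0},{"hand":1.5,"slide":[0,0,0],"yaw":0},{"hand":1.5,"slide":[0,0,0],"yaw":0}]' 40; python3 go.py .4461 -.3547 .004 .666
```

```text
clock: 7.25
ee_pos: [0.4461, -0.3547, 0.0042]
tcp_rot: [-1.027, 2.968, -0.002]
ft_force: [-0.5, -0.1, 5.1]
finger_gap: 0.292
finger_force: 40.5
slide cm [-0.   -0.    0.02] yaw 0.0 heading -2.475 pos [ 0.4461 -0.3547  0.0042] F [-0.5 -0.1  5.1] gap 0.292 ff 40.46764254570007 t 7.25 tilt [ 0.002 -0.001 -1.   ]
```

```bash
python3 -m pendant '[{"hand":1.5,"slide":[0,0,-1],"yaw":0},{"hand":1.5,"slide":[0,0,-2],"yaw":0},{"hand":1.5,"slide":[0,0,-3],"yaw":0.118},{"hand":1.5,"slide":[0,0,-3],"yaw":0.118},{"hand":1.5,"slide":[0,0,-3],"yaw":0.118},{"hand":1.5,"slide":[0,0,-3],"yaw":0.118},{"hand":1.5,"slide":[0,0,-1],"yaw":0.118},{"hand":1.5,"slide":[0,0,0],"yaw":0}]'; python3 go.py .469 .024 .16 .0755
python3 - <<'E'
from h import *
p=eyes.read_camera("top")
T=lambda l:np.array(l)/2.5+[220,120]-.4
print(ray(p,T([[73,292],[230,275]]),.062), ray(p,T([[73,200],[222,190]]),.047))
p=eyes.read_camera("scene")
# predicted stone location in the hand
cv2.imwrite("pics/s3.png",cv2.resize(p["frame"][60:280,170:370],None,fx=2.5,fy=2.5)[:,:,::-1])
E
```

```text
clock: 7.92
ee_pos: [0.4464, -0.3549, 0.1668]
tcp_rot: [-0.116, 3.134, -0.004]
ft_force: [0.4, -0.3, -2.0]
finger_gap: 0.295
finger_force: 39.7
slide cm [-5.05 37.62  0.6 ] yaw -0.001 heading -3.068 pos [ 0.4464 -0.3549  0.1668] F [ 0.4 -0.3 -2. ] gap 0.295 ff 39.69873368740082 t 7.9167 tilt [ 0.006 -0.003 -1.   ]
[[ 0.3870131   0.11224132  0.062     ]
 [ 0.40549019 -0.07783134  0.062     ]] [[ 0.50212863  0.1129715   0.047     ]
 [ 0.51259372 -0.07123159  0.047     ]]
```

View pics/s3.png

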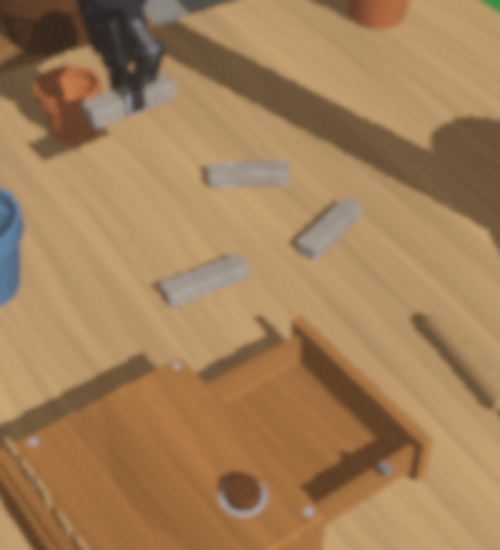

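The stone is held level and centred at crop (130,102), and the drawer is clear. Carrying it over.

```bash
python3 -m pendant '[{"hand":1.5,"slide":[-0.25,1.88,0],"yaw":0},{"hand":1.5,"slide":[-0.46,3.42,0],"yaw":0},{"hand":1.5,"slide":[-0.46,3.42,0],"yaw":0},{"hand":1.5,"slide":[-0.46,3.42,0],"yaw":0},{"hand":1.5,"slide":[-0.46,3.42,0],"yaw":0},{"hand":1.5,"slide":[-0.46,3.42,0],"yaw":0},{"hand":1.5,"slide":[-0.46,3.42,0],"yaw":0},{"hand":1.5,"slide":[-0.46,3.42,0],"yaw":0},{"hand":1.5,"slide":[-0.46,3.42,0],"yaw":0},{"hand":1.5,"slide":[-0.46,3.42,0],"yaw":0},{"hand":1.5,"slide":[-0.46,3.42,0],"yaw":0},{"hand":1.5,"slide":[-0.2,1.54,0],"yaw":0},{"hand":1.5,"slide":[0,0,0],"yaw":0},{"hand":1.5,"slide":[0,0,0],"yaw":0},{"hand":1.5,"slide":[0,0,0],"yaw":0}]'; python3 go.py .469 .024 .016 .0755
python3 - <<'E'
from h import *
p=eyes.read_camera("scene")
cv2.imwrite("pics/s4.png",cv2.resize(p["frame"][130:330,200:380],None,fx=2.8,fy=2.8)[:,:,::-1])
E
```

```text
clock: 9.27
ee_pos: [0.4661, 0.0239, 0.162]
tcp_rot: [0.12, -3.136, 0.002]
ft_force: [-0.8, -0.4, -1.3]
finger_gap: 0.292
finger_force: 39.8
slide cm [-0.34 -0.   14.6 ] yaw 0.001 heading -3.065 pos [0.4661 0.0239 0.162 ] F [-0.8 -0.4 -1.3] gap 0.292 ff 39.760565757751465 t 9.2667 tilt [-0.003 -0.001 -1.   ]
```

View pics/s4.png

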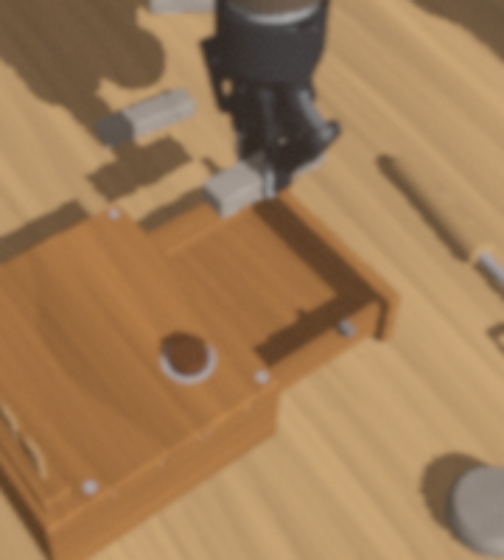

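Run:
```python
from h import *
p=eyes.read_camera("scene"); t=env.observe()["ee_pos"]; e=np.array([.997,.0754,0]); f=np.array([-.0754,.997,0])
for z in(.016,-.004):
  P=[t+[0,0,z]+.05*i*e+.013*j*f for i in(1,-1) for j in(1,-1)]
  print(((proj(p,P)-[200,130])*2.8+1).round(0).tolist())
for l in ("stone",):
  for o in outline_of(p,l):
    if o["box"][3]>180: print(o["box"],o["confidence"],(np.array(o["box"])-[200,130,200,130])*2.8)
```

```text
[[219.0, 201.0], [198.0, 180.0], [325.0, 143.0], [303.0, 124.0]]
[[219.0, 219.0], [198.0, 198.0], [323.0, 162.0], [301.0, 143.0]]
[231.0, 165.4, 268.9, 187.7] 0.8 [ 86.8   99.12 192.92 161.56]
[273.6, 184.7, 314.5, 211.9] 0.72 [206.08 153.16 320.6  229.32]
```

The stone is centred in the grip to within a pixel or two, so I'll lower it.

```bash
python3 -m pendant '[{"hand":1.5,"slide":[-0.3,0,2],"yaw":0},{"hand":1.5,"slide":[0,0,3],"yaw":0},{"hand":1.5,"slide":[0,0,3],"yaw":0},{"hand":1.5,"slide":[0,0,1],"yaw":0},{"hand":1.5,"slide":[0,0,0],"yaw":0},{"hand":1.5,"slide":[0,0,0],"yaw":0}]'; python3 go.py .469 .024 .015 .0755
```

```text
clock: 9.92
ee_pos: [0.4702, 0.0241, 0.0731]
tcp_rot: [0.118, -3.138, 0.001]
ft_force: [0.5, 0.5, -1.0]
finger_gap: 0.292
finger_force: 39.7
slide cm [0.11 0.   5.81] yaw -0.0 heading -3.067 pos [0.4702 0.0241 0.0731] F [ 0.5  0.5 -1. ] gap 0.292 ff 39.7406280040741 t 9.9167 tilt [-0.001 -0.001 -1.   ]
```

```bash
python3 -m pendant '[{"hand":1.5,"slide":[0.1,0,1.5],"yaw":0},{"hand":1.5,"slide":[0,0,1.5],"yaw":0},{"hand":1.5,"slide":[0,0,1],"yaw":0},{"hand":1.5,"slide":[0,0,0.8],"yaw":0},{"hand":1.5,"slide":[0,0,0.4],"yaw":0},{"hand":1.5,"slide":[0,0,0.2],"yaw":0},{"hand":1.5,"slide":[0,0,0],"yaw":0},{"hand":1.5,"slide":[0,0,0],"yaw":0}]'; python3 go.py .469 .024 .0145 .0755
```

```text
clock: 10.58
ee_pos: [0.4697, 0.025, 0.0199]
tcp_rot: [-0.119, 3.138, 0.001]
ft_force: [0.4, 0.5, -1.8]
finger_gap: 0.292
finger_force: 39.8
slide cm [ 0.08 -0.09  0.54] yaw 0.001 heading -3.066 pos [0.4697 0.025  0.0199] F [ 0.4  0.5 -1.8] gap 0.292 ff 39.8078852891922 t 10.5833 tilt [ 0.001  0.    -1.   ]
```

```bash
python3 -m pendant '[{"hand":1.5,"slide":[0,0,0.2],"yaw":0},{"hand":1.5,"slide":[0,0,0.2],"yaw":0},{"hand":1.5,"slide":[0,0,0.1],"yaw":0},{"hand":1.5,"slide":[0,0,0.05],"yaw":0},{"hand":1.5,"slide":[0,0,0],"yaw":0},{"hand":1.5,"slide":[0,0,0],"yaw":0}]'; python3 go.py .469 .024 .0145 .0755
```

```text
clock: 11.08
ee_pos: [0.4692, 0.0249, 0.0141]
tcp_rot: [-0.119, 3.139, 0.0]
ft_force: [-1.2, 0.6, 3.5]
finger_gap: 0.294
finger_force: 40.3
slide cm [ 0.03 -0.08 -0.04] yaw 0.0 heading -3.066 pos [0.4692 0.0249 0.0141] F [-1.2  0.6  3.5] gap 0.294 ff 40.293424129486084 t 11.0833 tilt [ 0.  0. -1.]
```

Contact on the floor, so I'll open slowly and then go straight up.

```bash
python3 -m pendant '[{"hand":3,"slide":[0,0,0],"yaw":0},{"hand":4,"slide":[0,0,0],"yaw":0},{"hand":6,"slide":[0,0,0],"yaw":0},{"hand":6,"slide":[0,0,0],"yaw":0},{"hand":6,"slide":[0,0,0],"yaw":0},{"hand":6,"slide":[0,0,-1],"yaw":0},{"hand":6,"slide":[0,0,-2],"yaw":0},{"hand":6,"slide":[0,0,-3],"yaw":0},{"hand":6,"slide":[0,0,-4],"yaw":0},{"hand":6,"slide":[0,0,-4],"yaw":0},{"hand":6,"slide":[0,0,-4],"yaw":0},{"hand":6,"slide":[0,-4,0],"yaw":0},{"hand":6,"slide":[0,-4,0],"yaw":0},{"hand":6,"slide":[0,-4,0],"yaw":0},{"hand":6,"slide":[0,-4,0],"yaw":0},{"hand":6,"slide":[0,-4,0],"yaw":0},{"hand":6,"slide":[0,0,0],"yaw":0},{"hand":6,"slide":[0,0,0],"yaw":0}]'
python3 - <<'E'
from h import *
p=eyes.read_camera("scene")
cv2.imwrite("pics/s5.png",p["frame"][:,:,::-1])
E
```

```text
clock: 12.58
ee_pos: [0.4837, -0.1765, 0.1932]
tcp_rot: [0.112, -3.139, -0.0]
ft_force: [0.3, 1.0, -0.4]
finger_gap: 0.702
finger_force: 0.0
```

View pics/s5.png

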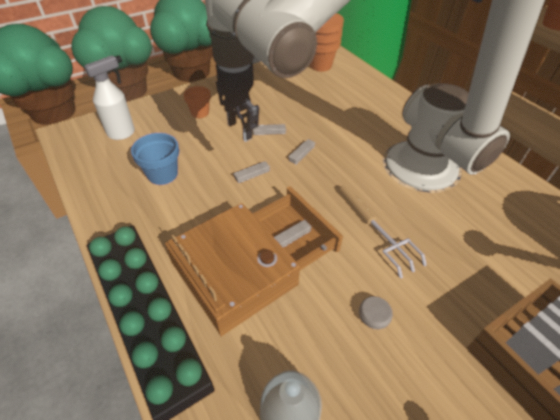

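The stone lies flat in the open drawer at (293,234), the arm is clear, and the cloche at (290,400) and puck at (376,312) haven't moved.

```bash
python3 -c "
from rig import env
print(env.hand_in())"
```

```text
the job is handed in; nothing more can be done
None
```

The job is handed in: the pad was pressed, the drawer sprang open, and the farthest bar stone lies flat on its floor with the drawer open, the gripper clear, and the cloche and puck where they stood.

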